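Hang the pail under the oyster chute and hold its slide open

TASK

Hang the steel pail by its tall handle in the pair of hooks under the oyster chute, and let go of it. Then pull the chute's spring-return slide sideways by its upright black tab until the tab is level with the small clip on the rail, so that both oysters drop into the pail, and keep it there: finish while still holding the tab at the clip, because the slide springs shut if let go. Spill no oyster and leave the other things on the bench where they are.

Things in the scene. Friction and masses are not known exactly. Their poses are not given: they have to be found in the camera images.
- bail (a point): middle of the straight top bar of the pail's stiff bail (fixed, does not fold): round steel bar 12 mm thick, straight for 120 mm along this point's y axis; z points up the pail. The bar's centre is over the pail's middle, 215 mm above its underside; the bail's two legs are 78 mm either side (y)
- pail: open steel pail, 85 mm high, 160 mm across the rim, 132 mm at the base, 0.3 to 0.5 kg, the same either way round; it stands at the left or right of the bench, the grey tub at the other side. Origin at the centre of its underside, axes as bail
- pail_floor (a point): centre of the pail's inner floor, 4 mm above its underside
- hook_seat (a point): where the middle of the bail's bar rests when hung, 237 mm above the bench, midway between two equal hooks of 10 mm rod 80 mm apart along this point's y axis. They come from posts on the +x side and open to -x: a flat seat 22 mm long, an upturned tip 21 mm to -x whose top is 246 mm above the bench, and an arm on the +x side rising to 257 mm
- stand: the fixed chute stand, turned up to 0.2 rad; origin on the bench right under hook_seat, same axes; posts at x = 142, y = -40 and +40 mm, 257 mm high. Hung, the pail's rim is at 107 mm. Bring it in from the -x side with the bail's bar 15 to 30 mm above hook_seat (bar over the tips, rim under the chute), then lower it; over 35 mm too high the rim strikes the slide or rail
- chute (a point): centre of the open top of the chute, an upright square steel tube 56 x 60 mm, from 152 to 197 mm above the bench; at x = 46, y = 0 mm in the stand's axes. The slide is its floor. The rail (10 mm wide, 142 to 154 mm high) runs along y at x = 90 mm from y = -230 to +40 mm
- gate: the slide that closes the chute from below (145 to 150 mm high). It slides along the stand's -y axis only, 0 to 80 mm; a spring shuts it (4 N when shut, about 8.5 N at the clip). Origin coincides with the stand's origin when shut
- tab (a point): grip point on the slide's upright black tab: 50 mm wide (x), 12 mm thick (y, the sliding direction), from 148 to 210 mm above the bench; on its middle plane, 20 mm below its top edge. Shut, it lies at x = 46, y = -125 mm in the stand's axes; nothing stands within 60 mm of it in y
- mark (a point): top (181 mm above the bench) of the small dark steel upright clip on the rail that marks how far to pull: 18 x 8 mm, centre 44 mm in +x of the tab's path, 46 to 62 mm beyond the shut tab in the stand's -y direction; axes as the stand's. The slide is right when tab and mark have the same y in the stand's axes
- oyster_a_mid (a point): centre of the lower oyster in the chute, 46 x 37 mm, 16 mm thick, 45 g, lying on the slide; it drops when the slide is pulled to the clip
- oyster_b_mid (a point): centre of the upper oyster in the chute, same size, lying on the first
- tub: grey plastic bowl without a handle, 156 mm across, 75 mm high; leave alone. Origin at the centre of its underside
- knife: oyster knife, about 150 mm long with the blade, 27 mm high, flat on the bench; leave alone. Origin where blade and handle meet, on the bench
- mug: white mug, 80 mm across, 95 mm high; leave alone. Origin at the centre of its underside
- brush: hand brush lying on the bench; leave alone. Origin at its underside
- shell0: loose oyster on the bench, 74 x 59 mm, 16 mm thick; leave alone. Origin at the centre of its underside
- shell1: loose oyster on the bench, 74 x 59 mm, 16 mm thick; leave alone. Origin at the centre of its underside
- shell2: loose oyster on the bench, 74 x 59 mm, 16 mm thick; leave alone. Origin at the centre of its underside
Mind the look-alikes: they are no part of the job. Leave any green look-alike of the part that bears oyster_b_mid alone.

How it is judged:
On the way:
1. the pail hangs in both hooks, released, while the slide is still shut (distance between bail and hook_seat below 0.016 m and angle between the y axis of bail and the y axis of hook_seat, either way round below 0.15 rad and contact force between pail and stand above 1.5 N and contact force between pail and the fingers below 0.1 N and angle between bail's own z axis and vertical below 0.35 rad and y of tab in the frame of stand above -0.131 m), for 0.3 s.
At the end, for the whole second after the job is handed in: The pail hangs untouched in the hooks (bail bar within 16 mm of the seat and 0.15 rad of the hooks' line, tilt under 0.35 rad, weight on the stand), both oysters lie in it, and the fingers hold the slide (over 2 N), still, the tab within 6 mm of the clip along the slide (distance between bail and hook_seat below 0.016 m and angle between the y axis of bail and the y axis of hook_seat, either way round below 0.15 rad and contact force between pail and stand above 1.5 N and contact force between pail and the fingers below 0.1 N and angle between bail's own z axis and vertical below 0.35 rad and horizontal distance between each of oyster_a_mid, oyster_b_mid and pail_floor below 0.085 m and z of oyster_a_mid in the frame of pail_floor between 0 and 0.055 m and z of oyster_b_mid in the frame of pail_floor between 0 and 0.055 m and y of tab in the frame of mark between -0.006 and 0.006 m and contact force between the fingers and gate above 2 N and linear speed of gate below 0.02 m/s); the arm keeps its last pose, push and grip.
It fails at once if an oyster from the chute is spilled on the bench (height (world z) of any of oyster_a_mid, oyster_b_mid below 0.016 m).
It fails at once if another thing on the bench is shifted by more than 40 mm (distance of any of tub, knife, mug, brush, shell0, shell1, shell2 from where it was at the start of the episode above 0.04 m).
It fails at once if the mug is tipped over (angle between mug's own z axis and vertical above 0.7 rad).
It also fails if it takes over 54 s, if anything falls off the work surface, if the arm or the gripper's body presses on something with over 40 N, if the wrist force passes 120 N, or if a joint passes its speed limit or range.

ROBOT

A 7-joint arm with a two-finger parallel gripper is mounted at the origin on the work surface. World frame = base frame: x ahead of the robot, y to its left, z up, the work surface at z = 0. Lengths are in m, angles in rad, forces in N, time in s.
With the tool pointing down it reaches from about 0.425 to 0.95 m from the base axis. Payload 4.7 kg.
Tool frame: the origin (TCP) lies at the very end of the fingers, on their centre line; the grasp point (between the pads) lies 19 mm behind it; x points along the fingers, y is the direction in which the jaws open and shut, and the axes are right-handed (so a half turn about x gives the same grasp; the last joint's range is limited). The gripper opens to 85 mm and grips with 20 to 120 N. Pads are 22 mm wide; open, the fingers measure 114 mm over their backs; the gripper's body (76 mm by 85 mm) begins 54 mm behind the grasp point. The pads swing forward as they close: fully open they stand 13 mm farther back than shut.
Start: joints at [1.155, 0.469, -0.049, 1.532, 0.024, 1.141, -0.082], TCP at [0.255, -0.625, 0.231] pointing down, gripper open.
Joint ranges: [-2.59, 2.59], [-0.33, 1.99], [-1.39, 1.29], [0.1, 2.45], [-1.04, 4.18], [0.21, 1.99], [-2.66, 2.66]. Speed limits (rad/s): [2.57, 2.57, 3.14, 3.14, 3.14, 3.14, 3.14].

INTERFACE

Orientations are given as a rotation vector (axis times angle).
In Python, from station import env, optics gives the robot as it stands. The module is installed in compiled form; this text tells all that it offers.
- The arm moves only by the tool drive_tool, never from a script. Its argument "rows" is a list of rows, each a list of 5 numbers: the closure, from 0 (fully open) to 1 (shut), then the shift along the tool's x, y, z in mm, then the turn about the tool's x in degrees. In form: [[hand, dx, dy, dz, roll], ...]. A call has 1 to 12 rows; each row shifts and turns the commanded pose from where the row before left it, along the tool's axes as they then stand; what a row does not reach is not made up. A row lasts 1/12 s, in which the tool goes at most 41.7 mm and 7.16 degrees, less where a joint would pass 70% of its speed; a pose out of reach is approached as far as the arm can. A call is refused whole if a number of a shift passes 41.7 or a number of a turn 7.16, either way. A call with a gripper value outside its range is refused whole. The fingers move at their own pace and stop on an object; the grip force is fixed at half the most. Time passes only in rows, so rows that do not move let the fingers close. It gives the time, the measured TCP pose, the force and the opening at its end, in the units of the state.
- env.read_state(): the state, without advancing time (a new reading comes with each control period).
- optics.get_image(name): name is "side" or "top" or "wrist"; returns a dict with "color" (480x640x3 uint8, blue, green, red), "mtx" (3x3 intrinsics, pixels), "xyz" and "attitude" of the camera in the world. Camera axes: x right, y down, z forward; pixel columns grow to the right and rows downward; lengths in m; the calibration is good to about 2 mm. A picture is of the moment at which its call begins. There is no depth.
- env.finish_job(): hands the job in, once; it reports no verdict.
Trained networks look in a picture, given as the dict that the camera call returned (one of the last four; its "shot" number tells which), for a name from the list of things; names that differ only in an ending like _2 or _b are one class to them, and where a whole thing is asked for, a point or a joint stands for the part that bears it (a point fixed in the world has none). Each returns a list of dicts, best first, with "p" (0 to 1); they miss things now and then, are a little off and sometimes report something else, mostly with a low value. They report only what shows in the picture. A call takes as long as a camera call. They do not tell look-alikes from the thing itself.
- optics.masks_of(target, picture): "mask" (480x640 bool, what is visible of it) and "bbox" ([left, top, right, bottom] in pixels, round what is visible of it).
- optics.tip_of(target, picture): "point" ([column, row] in pixels: a listed point, or the origin of a listed thing).
The state is a dict: "time": time; "joints": joint angles; "qvel": joint speeds; "joint_efforts": joint torques, N m; "tool_pos": TCP position; "orientation": TCP orientation; "contact_force": force on the tool from outside, world axes, zero at the start; "moment": the same for the moment, N m; "gripper_width": finger opening in m.
Only numpy, scipy, OpenCV 4.12 (cv2) and the standard library are available. Lean on these libraries where they do the work, as an engineer would, in place of code of your own. Each camera call takes 0.05 s, during which the arm holds its last target.

## Working session

There is one attempt and no reset: what is moved stays moved. The work goes in short steps, Python scripts to look and compute and a tool call to move; the robot and the scene stay as the last step left them, time stands still between calls to the robot, and variables do not carry over. Pictures are saved under pics/ and viewed, and the job is handed in when it is done.

Besides the shell and the picture viewer there is one more tool, called after ">>>" in YAML: its name, and indented under it one key for each argument. drive_tool: Moves the arm, as the interface text tells. Its arguments: {"type":"object","properties":{"rows":{"type":"array","items":{"type":"array","items":{"type":"number"}}}},"required":["rows"]}

```bash
mkdir -p pics; cat > h.py <<'E'
import numpy as np, cv2
from scipy.spatial.transform import Rotation as R
from station import env, optics
def cam(d):
    a=np.array(d["attitude"],float)
    M=a if a.shape==(3,3) else R.from_rotvec(a).as_matrix()
    return np.array(d["mtx"]),np.array(d["xyz"]),M
def ray(d,px):
    K,c,M=cam(d); v=M@np.linalg.solve(K,[px[0],px[1],1.]); return c,v/np.linalg.norm(v)
def atz(d,px,z):
    c,v=ray(d,px); return c+v*(z-c[2])/v[2]
def proj(d,p):
    K,c,M=cam(d); q=K@(M.T@(np.array(p)-c)); return q[:2]/q[2]
def tri(l):
    A=np.zeros((3,3));b=np.zeros(3)
    for d,px in l:
        c,v=ray(d,px);P=np.eye(3)-np.outer(v,v);A+=P;b+=P@c
    x=np.linalg.solve(A,b)
    return x,[round(float(np.linalg.norm((np.eye(3)-np.outer(ray(d,px)[1],ray(d,px)[1]))@(x-ray(d,px)[0]))*1000),1) for d,px in l]
E
python3 - <<'E'
from h import *
np.set_printoptions(precision=4,suppress=True)
s=env.read_state()
print({k:np.round(v,3) for k,v in s.items()})
D={n:optics.get_image(n) for n in("side","top","wrist")}
for n,d in D.items():
    cv2.imwrite(f"pics/0{n}.png",d["color"]); print(n,d["xyz"],d["attitude"],d["mtx"][0][0],d["shot"])
for t in ["bail","pail","pail_floor","hook_seat","chute","tab","mark","oyster_a_mid","oyster_b_mid","tub","knife","mug","brush","shell0","gate","stand"]:
    print(t,{n:[(np.round(r["point"]).tolist(),round(r["p"],2)) for r in optics.tip_of(t,d)[:4]] for n,d in D.items()})
E
```

```text
{'time': np.float64(0.0), 'joints': array([ 1.155,  0.469, -0.049,  1.534,  0.024,  1.141, -0.082]), 'qvel': array([ 0.001,  0.   ,  0.001,  0.   , -0.001,  0.   ,  0.   ]), 'joint_efforts': array([ -0.   , -51.032,  -0.047, -23.772,   0.011,   0.008,   0.   ]), 'tool_pos': array([ 0.254, -0.625,  0.23 ]), 'orientation': array([ 2.01 ,  0.396, -2.011]), 'contact_force': array([-0.181, -0.289,  0.077]), 'moment': array([-0.042,  0.049, -0.044]), 'gripper_width': np.float64(0.085)}
side [0.3357 0.7107 1.0807] [-0.3174  2.8643 -1.0338] 578.4361135061735 1
top [ 0.3607 -0.0189  1.144 ] [-2.1842  2.1217 -0.1821] 471.5566557776747 2
wrist [ 0.323  -0.5959  0.3733] [ 2.3949 -1.6084 -0.2443] 337.02810744714327 3
bail {'side': [([362.0, 122.0], 0.64)], 'top': [([486.0, 266.0], 0.97), ([247.0, 281.0], 0.55)], 'wrist': []}
pail {'side': [], 'top': [([455.0, 272.0], 0.75)], 'wrist': []}
pail_floor {'side': [([359.0, 187.0], 0.89), ([367.0, 333.0], 0.33)], 'top': [([311.0, 201.0], 0.57), ([400.0, 172.0], 0.2)], 'wrist': []}
hook_seat {'side': [([293.0, 222.0], 0.92)], 'top': [([314.0, 213.0], 0.9
[... 588 characters left out ...]
ub {'side': [([277.0, 434.0], 0.97), ([291.0, 224.0], 0.74)], 'top': [([174.0, 253.0], 0.63)], 'wrist': []}
knife {'side': [([379.0, 254.0], 0.97)], 'top': [([370.0, 302.0], 0.56)], 'wrist': []}
mug {'side': [([300.0, 168.0], 0.73), ([370.0, 333.0], 0.64)], 'top': [([475.0, 196.0], 0.65)], 'wrist': []}
brush {'side': [([178.0, 426.0], 0.6)], 'top': [([166.0, 171.0], 0.95)], 'wrist': []}
shell0 {'side': [([374.0, 391.0], 0.87), ([336.0, 360.0], 0.69), ([371.0, 332.0], 0.57)], 'top': [([242.0, 282.0], 0.88), ([223.0, 318.0], 0.69), ([280.0, 305.0], 0.6)], 'wrist': []}
gate {'side': [], 'top': [([370.0, 190.0], 0.7)], 'wrist': []}
stand {'side': [], 'top': [([244.0, 281.0], 0.23)], 'wrist': []}
```

View pics/0top.png

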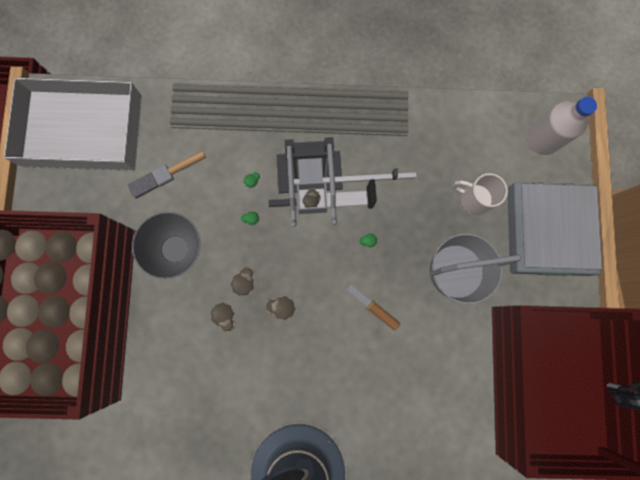

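View pics/0side.png

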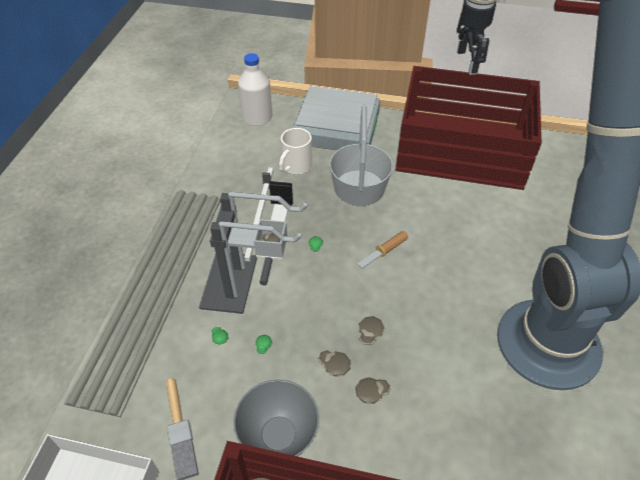

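View pics/0wrist.png

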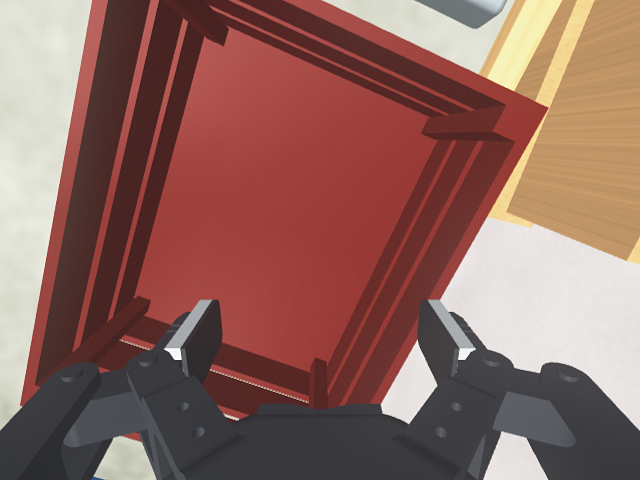

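```bash
python3 - <<'E'
from h import *
t=cv2.imread("pics/0top.png");s=cv2.imread("pics/0side.png")
cv2.imwrite("pics/1a.png",cv2.resize(t[130:310,260:530],None,fx=2.95,fy=2.95,interpolation=cv2.INTER_CUBIC))
cv2.imwrite("pics/1b.png",cv2.resize(s[90:320,190:410],None,fx=2.6,fy=2.6,interpolation=cv2.INTER_CUBIC))
print(R.from_rotvec(env.read_state()["orientation"]).as_matrix().round(3))
E
```

```text
[[ 0.     0.377 -0.926]
 [-0.    -0.926 -0.377]
 [-1.     0.    -0.   ]]
```

View pics/1a.png

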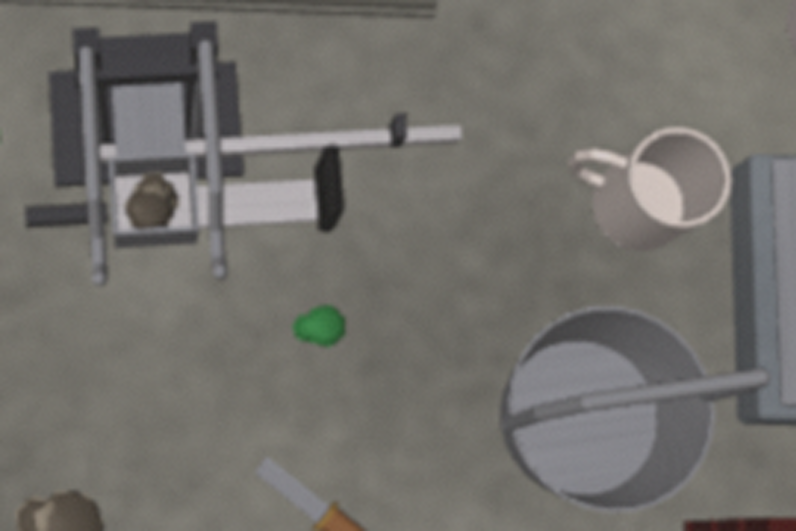

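View pics/1b.png

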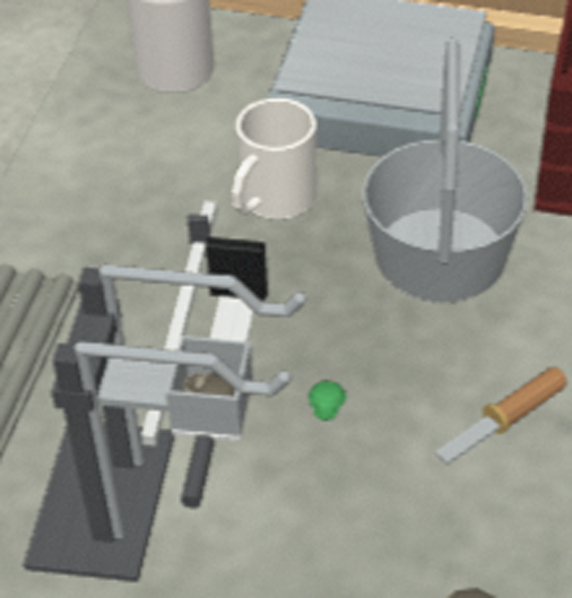

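```bash
cat > fit.py <<'E'
from h import *
from scipy.optimize import least_squares
D={n:optics.get_image(n) for n in("side","top")}
A=lambda u,v:(260+u/2.95,130+v/2.95); B=lambda u,v:(190+u/2.6,90+v/2.6)
def W(p,q): c,s=np.cos(p[2]),np.sin(p[2]); return np.array([p[0]+c*q[0]-s*q[1],p[1]+s*q[0]+c*q[1],q[2]])
obs=[("top",A(98,278),(-.021,.04,.244)),("top",A(220,271),(-.021,-.04,.244)),("top",A(86,38),(.142,.04,.257)),("top",A(203,33),(.142,-.04,.257)),
("top",A(461,132),(.09,-.23,.148)),("side",B(283,377),(-.021,.04,.244)),("side",B(299,299),(-.021,-.04,.244)),("side",B(209,208),(.09,-.23,.154))]
f=lambda p:np.concatenate([proj(D[n],W(p,q))-np.array(o) for n,o,q in obs])
r=least_squares(f,[.6,0,0],loss="soft_l1");print("stand",r.x.round(4));print(f(r.x).reshape(-1,2).round(1).tolist())
sp=r.x
po=[("top",A(765,379),(0,-.06,.215)),("top",A(582,403),(0,.06,.215)),("side",B(452,42),(0,-.06,.215)),("side",B(447,188),(0,.06,.215)),("top",A(512,420),(0,.078,.08)),("side",B(445,262),(0,.078,.085))]
g=lambda p:np.concatenate([proj(D[n],W(p,q))-np.array(o) for n,o,q in po])
r=least_squares(g,[.5,-.3,0],loss="soft_l1");print("pail",r.x.round(4));print(g(r.x).reshape(-1,2).round(1).tolist())
pp=r.x
print("bail tri",tri([(D["top"],A(673,391)),(D["side"],(362,122))]),"hook",tri([(D["top"],(314,213)),(D["side"],(293,222))]),"tab",tri([(D["top"],(373,193)),(D["side"],(282,188))]),"mark",tri([(D["top"],A(398,115)),(D["side"],(268,174))]))
for n,d in D.items():
    im=cv2.resize(d["color"],None,fx=1,fy=1).copy()
    im=cv2.resize(im,None,fx=3,fy=3,interpolation=cv2.INTER_CUBIC)
    def L(p,qs,c):
        pts=np.array([(proj(d,W(p,q))+.5)*3 for q in qs]).astype(int); cv2.polylines(im,[pts],False,c,1)
    for y in(-.04,.04): L(sp,[(.142,y,0),(.142,y,.257),(.03,y,.257),(.011,y,.237-.011),(-.011,y,.226),(-.021,y,.246)],(0,0,255))
    L(sp,[(.018,-.03,.197),(.074,-.03,.197),(.074,.03,.197),(.018,.03,.197),(.018,-.03,.197)],(0,255,255))
    L(sp,[(.09,-.23,.154),(.09,.04,.154)],(0,255,0))
    L(sp,[(.021,-.125,.148),(.021,-.125,.21),(.071,-.125,.21),(.071,-.125,.148)],(255,0,255))
    a=np.linspace(0,2*np.pi,60)
    L(pp,[(.08*np.cos(t),.08*np.sin(t),.085) for t in a],(0,0,255));L(pp,[(.066*np.cos(t),.066*np.sin(t),0) for t in a],(0,0,255))
    L(pp,[(0,-.078,.085),(0,-.06,.215),(0,.06,.215),(0,.078,.085)],(0,255,0))
    x0,y0=(190,80) if n=="side" else (265,110)
    cv2.imwrite(f"pics/2{n}.png",im[y0*3:(y0+200)*3,x0*3:(x0+265)*3])
E
python3 fit.py
```

```text
stand [ 0.5532 -0.0163  0.0932]
[[-0.2, -0.0], [-0.4, -0.2], [-1.1, -1.5], [-0.1, -2.0], [-1.4, 0.4], [1.2, -1.4], [0.9, -1.7], [0.7, -3.1]]
pail [ 0.4698 -0.3675  0.1589]
[[-2.5, -0.4], [0.8, -0.8], [0.8, 0.6], [2.1, -22.9], [-1.5, 0.2], [-0.3, -5.1]]
bail tri (array([ 0.47202881, -0.368601  ,  0.21477443]), [3.5, 3.5]) hook (array([ 0.55432179, -0.01844642,  0.22755517]), [1.2, 1.2]) tab (array([ 0.60980389, -0.1397964 ,  0.19111078]), [0.1, 0.1]) mark (array([ 0.66080608, -0.18711733,  0.18062492]), [5.2, 5.2])
```

View pics/2top.png

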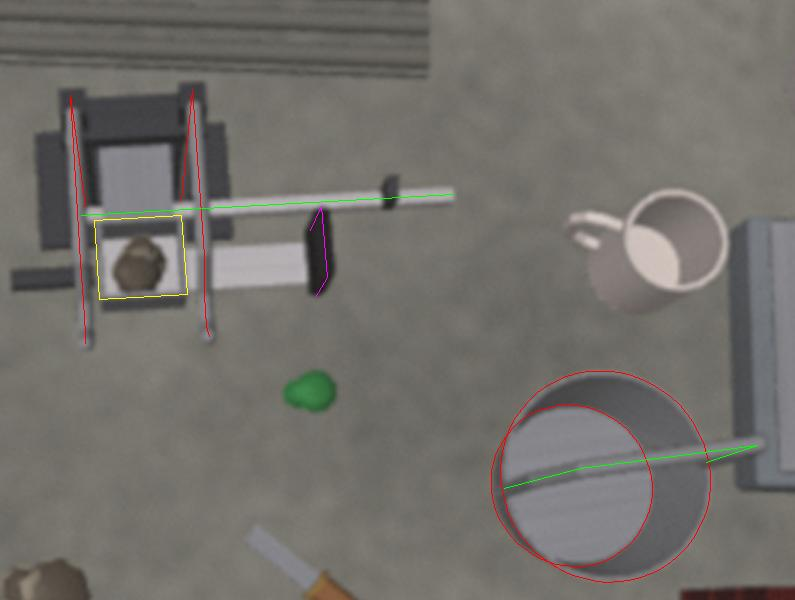

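View pics/2side.png

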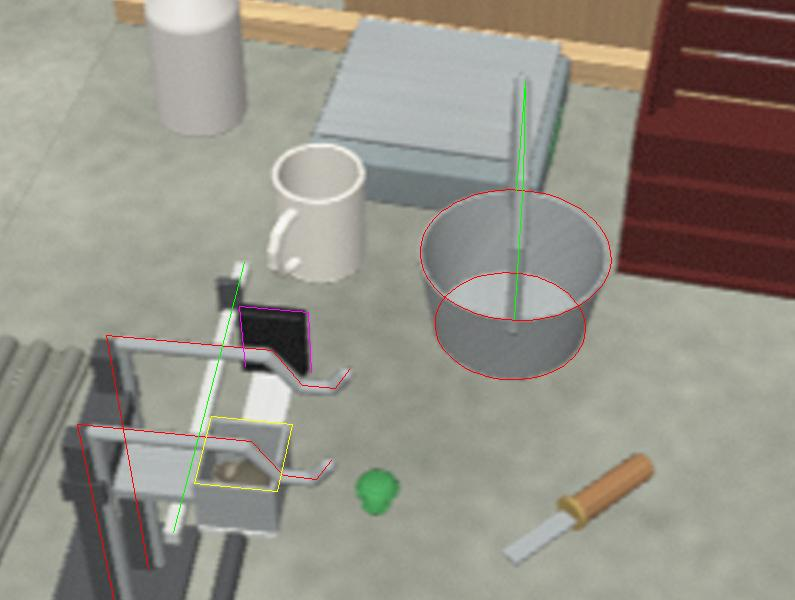

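```bash
sed -i 's/("side",B(447,188),(0,.06,.215)),//; s/,("side",B(445,262),(0,.078,.085))//' fit.py; python3 fit.py; cat > go.py <<'E'
from h import *
import sys
# go.py x y z yawdeg(tool y dir): deltas
np.set_printoptions(precision=1,suppress=True)
s=env.read_state();M=R.from_rotvec(s["orientation"]).as_matrix();p=np.array(s["tool_pos"])
yaw=np.degrees(np.arctan2(M[1,1],M[0,1]))
print("t",round(float(s["time"]),2),"pos",(p*1000).round(1),"yaw",round(yaw,2),"tilt",M[2].round(3),"w",round(float(s["gripper_width"])*1000,1),"F",np.array(s["contact_force"]).round(1),"j",np.array(s["joints"]).round(2))
if len(sys.argv)>1:
    x,y,z,w=map(float,sys.argv[1:5])
    d=(w-yaw+180)%360-180
    print("roll now",round(-d,2))
    d0=np.array([x,y,z])-p*1000
    print("shift in present axes",M.T@d0)
    a=np.radians(w);M2=np.array([[0,np.cos(a),-np.sin(a)*-1],[0,np.sin(a),-np.cos(a)],[-1,0,0]])
    M2[:,2]=np.cross(M2[:,0],M2[:,1])
    print("shift after roll",M2.T@d0)
E
python3 go.py 470 -367 300 7
```

```text
stand [ 0.5532 -0.0163  0.0932]
[[-0.2, -0.0], [-0.4, -0.2], [-1.1, -1.5], [-0.1, -2.0], [-1.4, 0.4], [1.2, -1.4], [0.9, -1.7], [0.7, -3.1]]
pail [ 0.4696 -0.3701  0.1626]
[[-1.2, -0.4], [2.2, -0.6], [0.9, -0.0], [-0.3, 0.4]]
bail tri (array([ 0.47202881, -0.368601  ,  0.21477443]), [3.5, 3.5]) hook (array([ 0.55432179, -0.01844642,  0.22755517]), [1.2, 1.2]) tab (array([ 0.60980389, -0.1397964 ,  0.19111078]), [0.1, 0.1]) mark (array([ 0.66080608, -0.18711733,  0.18062492]), [5.2, 5.2])
t 2.75 pos [ 254.7 -625.1  231.3] yaw -67.84 tilt [-1.  0. -0.] w 85.3 F [-0.3  0.4  0.1] j [ 1.2  0.5 -0.1  1.5  0.   1.1 -0.1]
roll now -74.84
shift in present axes [ -68.7 -157.8 -296.8]
shift after roll [ -68.7  245.2 -230. ]
```

>>> drive_tool:
  rows:
    - [0,-10,0,0,-7]
    - [0,-10,0,0,-7]
    - [0,-10,0,0,-7]
    - [0,-10,0,0,-7]
    - [0,-10,0,0,-7]
    - [0,-10,0,0,-7]
    - [0,-10,0,0,-7]
    - [0,0,0,0,-7]
    - [0,0,0,0,-7]
    - [0,0,0,0,-7]
    - [0,0,0,0,-7]

```text
time: 3.67
tool_pos: [0.2545, -0.6252, 0.3015]
orientation: [1.086, 1.283, -1.086]
contact_force: [0.2, -0.3, -0.3]
gripper_width: 0.0854
```

```bash
python3 go.py 470 -369 300 9.3
```

```text
t 3.67 pos [ 254.5 -625.2  301.5] yaw 9.5 tilt [-1. -0.  0.] w 85.4 F [ 0.2 -0.3 -0.3] j [ 1.3  0.4 -0.3  1.4  0.1  1.3  1.2]
roll now 0.2
shift in present axes [   1.4  254.8 -217.1]
shift after roll [   1.5  254.  -218. ]
```

>>> drive_tool:
  rows:
    - [0,0,23,-20,0]
    - [0,0,23,-20,0]
    - [0,0,23,-20,0]
    - [0,0,23,-20,0]
    - [0,0,23,-20,0]
    - [0,0,23,-20,0]
    - [0,0,23,-20,0]
    - [0,0,23,-19,0]
    - [0,0,23,-19,0]
    - [0,0,23,-19,0]
    - [0,0,24,-20,0]
    - [0,0,0,0,0]

```text
time: 4.67
tool_pos: [0.476, -0.3632, 0.3019]
orientation: [1.086, 1.284, -1.078]
contact_force: [0.4, 1.0, -0.2]
gripper_width: 0.0851
```

```bash
python3 - <<'E'
from h import *
d=optics.get_image("wrist");cv2.imwrite("pics/3w.png",d["color"])
for r in optics.tip_of("bail",d)[:2]: print(r["point"],r["p"],atz(d,r["point"],.215))
for px in [(.4696,-.3701,.215)]:print(proj(d,px))
E
python3 go.py 470 -370 196 9.3
```

```text
[308.5, 255.3] 0.83 [ 0.46874566 -0.37061134  0.215     ]
[309.7804249  254.83141289]
t 4.77 pos [ 471.9 -369.1  301.5] yaw 9.36 tilt [-1.  0.  0.] w 85.3 F [-0.5 -0.5  0. ] j [ 0.9  0.3 -0.5  1.6  0.1  1.2  0.6]
roll now 0.06
shift in present axes [105.5  -2.    0.6]
shift after roll [105.5  -2.    0.6]
```

View pics/3w.png

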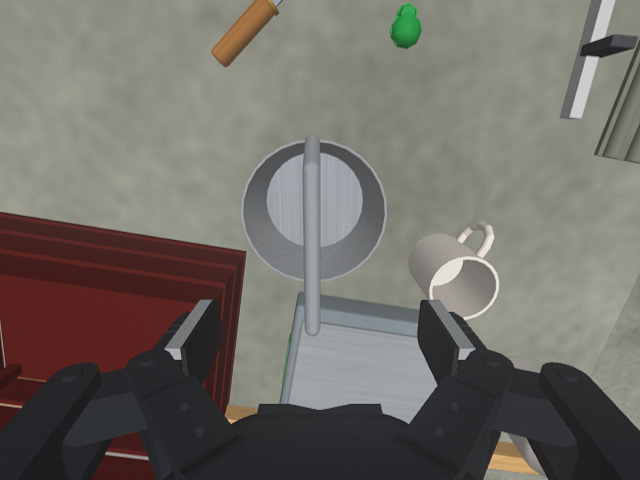

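>>> drive_tool:
  rows:
    - [0,15,-2,0,0]
    - [0,20,0,0,0]
    - [0,20,0,0,0]
    - [0,20,0,0,0]
    - [0,15,0,0,0]
    - [0,10,0,0,0]
    - [0,5,0,0,0]
    - [0,0,0,0,0]
    - [0.5,0,0,0,0]
    - [1,0,0,0,0]
    - [1,0,0,0,0]
    - [1,0,0,0,0]

```text
time: 5.77
tool_pos: [0.4693, -0.371, 0.1972]
orientation: [1.09, 1.279, -1.09]
contact_force: [-0.1, -0.9, -0.5]
gripper_width: 0.0387
```

>>> drive_tool:
  rows:
    - [1,0,0,0,0]
    - [1,0,0,0,0]
    - [1,0,0,0,0]
    - [1,0,0,0,0]

```text
time: 6.1
tool_pos: [0.4696, -0.3708, 0.1968]
orientation: [1.09, 1.279, -1.09]
contact_force: [1.5, 0.2, 1.5]
gripper_width: 0.0097
```

```bash
python3 go.py;python3 - <<'E'
from h import *
d=optics.get_image("wrist");cv2.imwrite("pics/4w.png",d["color"])
E
```

```text
t 6.1 pos [ 469.6 -370.8  196.8] yaw 9.18 tilt [-1.  0.  0.] w 9.7 F [1.5 0.2 1.5] j [ 0.9  0.4 -0.4  1.7  0.2  1.   0.6]
```

View pics/4w.png

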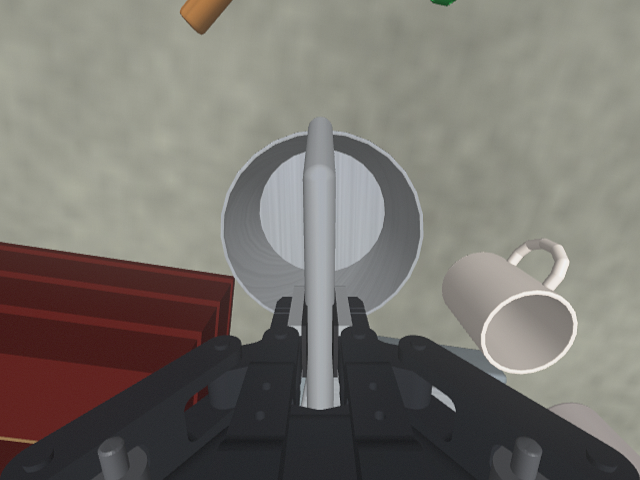

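>>> drive_tool:
  rows:
    - [1,-5,0,0,0]
    - [1,-10,0,0,0]
    - [1,-10,0,0,0]
    - [1,-10,0,0,0]
    - [1,-8,0,0,0]
    - [1,-3,0,0,0]
    - [1,0,0,0,3.9]
    - [1,0,0,0,0]

```text
time: 6.82
tool_pos: [0.4689, -0.3709, 0.2429]
orientation: [1.142, 1.25, -1.142]
contact_force: [-0.4, 0.1, -3.0]
gripper_width: 0.0099
```

```bash
python3 go.py 453.6 -25.6 242 5.3
```

```text
t 6.82 pos [ 468.9 -370.9  242.9] yaw 5.19 tilt [-1.  0.  0.] w 9.9 F [-0.4  0.1 -3. ] j [ 0.9  0.4 -0.4  1.7  0.2  1.1  0.5]
roll now -0.11
shift in present axes [   0.7   16.  -345.2]
shift after roll [   0.9   16.7 -345.2]
```

>>> drive_tool:
  rows:
    - [1,0,1,-5,0]
    - [1,0,1,-12,0]
    - [1,0,1,-20,0]
    - [1,0,1,-24,0]
    - [1,0,1,-24,0]
    - [1,0,1,-24,0]
    - [1,0,1,-24,0]
    - [1,0,1,-24,0]
    - [1,0,1,-24,0]
    - [1,0,1,-24,0]
    - [1,0,1,-24,0]
    - [1,0,1,-24,0]

```text
time: 7.82
tool_pos: [0.4568, -0.1152, 0.2422]
orientation: [1.139, 1.253, -1.14]
contact_force: [0.6, 0.8, -3.2]
gripper_width: 0.0102
```

>>> drive_tool:
  rows:
    - [1,0,1,-24,0]
    - [1,0,1,-24,0]
    - [1,0,1,-20,0]
    - [1,0,1,-14,0]
    - [1,0,0,-7,0]
    - [1,0,0,-3,0]
    - [1,0,0,0,0]
    - [1,0,0,0,0]
    - [1,0,0,0,0]

```text
time: 8.57
tool_pos: [0.4531, -0.0269, 0.2422]
orientation: [1.142, 1.25, -1.143]
contact_force: [0.2, 0.1, -2.6]
gripper_width: 0.01
```

```bash
python3 go.py 553.2 -16.3 242 5.3; python3 - <<'E'
from h import *
D={n:optics.get_image(n) for n in("side","top","wrist")}
t,s=D["top"]["color"],D["side"]["color"]
cv2.imwrite("pics/5w.png",D["wrist"]["color"])
cv2.imwrite("pics/5t.png",cv2.resize(t[130:320,230:430],None,fx=3,fy=3,interpolation=cv2.INTER_CUBIC))
cv2.imwrite("pics/5s.png",cv2.resize(s[150:350,180:420],None,fx=3,fy=3,interpolation=cv2.INTER_CUBIC))
for t in("bail","hook_seat","mark","tab"):print(t,{n:[(np.round(r["point"],1).tolist(),round(r["p"],2)) for r in optics.tip_of(t,d)[:2]] for n,d in D.items()})
E
```

```text
t 8.57 pos [453.1 -26.9 242.2] yaw 5.16 tilt [-1. -0.  0.] w 10.0 F [ 0.2  0.1 -2.6] j [ 0.6  0.1 -0.7  2.   0.1  1.  -0. ]
roll now -0.14
shift in present axes [  0.2 100.6  -1.5]
shift after roll [  0.2 100.6  -1.3]
bail {'side': [([342.6, 216.3], 0.92)], 'top': [([242.6, 283.8], 0.62)], 'wrist': [([314.6, 324.9], 0.94)]}
hook_seat {'side': [([294.4, 219.8], 0.81)], 'top': [([311.6, 213.7], 0.55), ([477.4, 199.7], 0.55)], 'wrist': [([533.5, 299.0], 0.97)]}
mark {'side': [([269.8, 174.0], 0.47)], 'top': [([396.7, 171.6], 0.39)], 'wrist': []}
tab {'side': [([283.5, 188.4], 0.97)], 'top': [([372.4, 190.5], 0.92), ([278.5, 303.0], 0.61)], 'wrist': []}
```

View pics/5w.png

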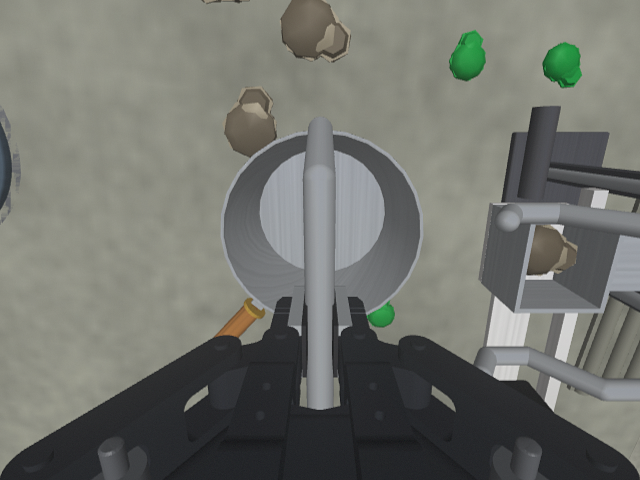

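View pics/5t.png

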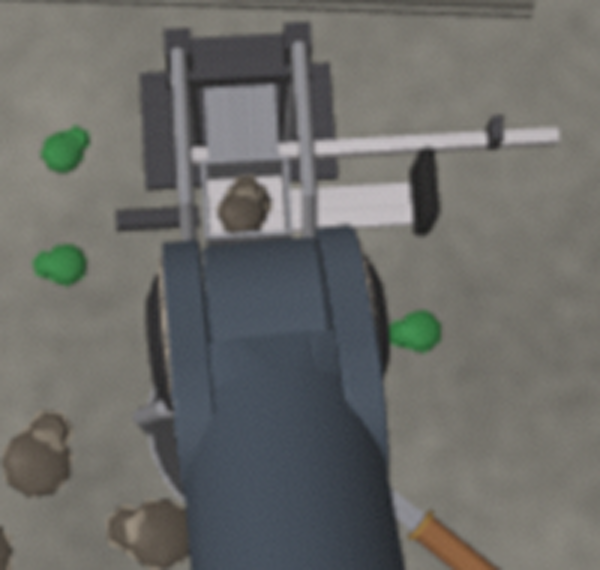

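View pics/5s.png

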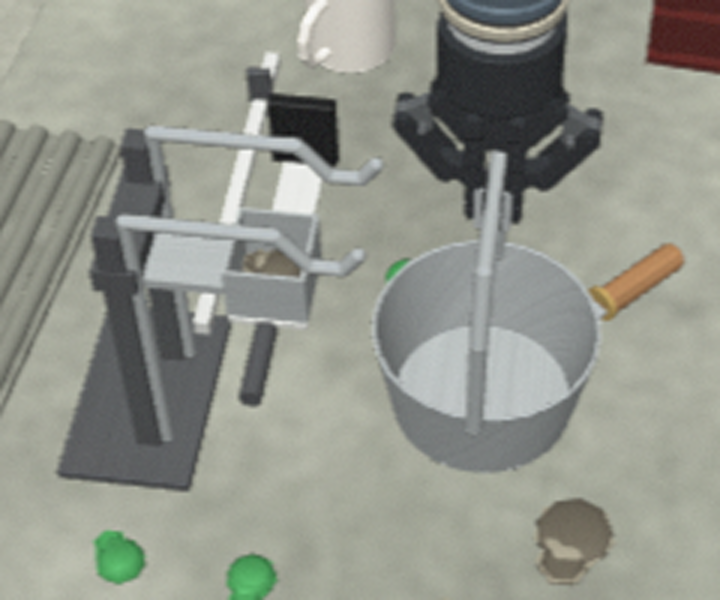

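```bash
python3 - <<'E'
from h import *
d=optics.get_image("wrist");sd=optics.get_image("side")
a,b=atz(d,(509,216),.241),atz(d,(488,361),.241)
print("tips",a,b,np.linalg.norm(a-b)); v=a-b
yaw=np.arctan2(-v[0],v[1]);print("yaw",np.degrees(yaw))
m=(a+b)/2+.021*np.array([np.cos(yaw),np.sin(yaw),0]);print("seat",m)
print("seat net",atz(d,(533.5,299),.237), tri([(d,(533.5,299)),(sd,(294.4,219.8))]))
print("bail",atz(d,(314.6,324.9),.26), tri([(d,(314.6,324.9)),(sd,(342.6,216.3))]))
# tips tri with side
print(tri([(d,(509,216)),(sd,(180+358/3,150+257/3))]),tri([(d,(488,361)),(sd,(180+376/3,150+166/3))]))
# bar line
p=atz(d,(320,170),.259);q=atz(d,(320,400),.259);print("bar",p,q,np.degrees(np.arctan2(-(p-q)[0],(p-q)[1])))
E
```

```text
tips [0.53098063 0.02421154 0.241     ] [ 0.53969528 -0.05003707  0.241     ] 0.0747582904145209
yaw 6.694251843181673
seat [ 0.55619478 -0.01046477  0.241     ]
seat net [ 0.55587724 -0.01591835  0.237     ] (array([ 0.54835461, -0.0110327 ,  0.24516004]), [1.5, 1.5])
bail [ 0.45017498 -0.02607184  0.26      ] (array([ 0.45245088, -0.02134043,  0.26584797]), [2.7, 2.7])
(array([0.52962305, 0.02474258, 0.24216521]), [0.6, 0.6]) (array([ 0.53347126, -0.04380221,  0.25186281]), [1.1, 1.1])
bar [0.44647146 0.0379542  0.259     ] [ 0.45614101 -0.06538129  0.259     ] 5.3458502431014745
```

```bash
python3 go.py 555 -14.5 242 5.3
```

```text
t 9.42 pos [453.2 -25.7 242.3] yaw 5.27 tilt [-1.  0.  0.] w 10.2 F [ 0.4  0.6 -3.2] j [ 0.6  0.1 -0.7  2.   0.1  1.  -0. ]
roll now -0.03
shift in present axes [  0.3 102.4  -1.8]
shift after roll [  0.3 102.4  -1.8]
```

>>> drive_tool:
  rows:
    - [1,0,5,0,0]
    - [1,0,9,0,0]
    - [1,0,12,0,0]
    - [1,0,12,-2,0]
    - [1,0,12,0,0]
    - [1,0,12,0,0]
    - [1,0,12,0,0]
    - [1,0,11,0,0]
    - [1,0,9,0,0]
    - [1,0,6,0,0]
    - [1,0,2,0,0]
    - [1,0,0,0,0]

```text
time: 10.42
tool_pos: [0.5548, -0.0143, 0.2421]
orientation: [1.141, 1.252, -1.141]
contact_force: [0.4, -1.3, -4.1]
gripper_width: 0.01
```

```bash
python3 go.py 555 -14.5 242 5.3;  python3 - <<'E'
from h import *
D={n:optics.get_image(n) for n in("side","wrist")}
s=D["side"]["color"]
cv2.imwrite("pics/6w.png",D["wrist"]["color"])
cv2.imwrite("pics/6s.png",cv2.resize(s[150:350,180:420],None,fx=3,fy=3,interpolation=cv2.INTER_CUBIC))
E
```

```text
t 10.42 pos [554.8 -14.3 242.1] yaw 5.27 tilt [-1. -0. -0.] w 10.0 F [ 0.4 -1.3 -4.1] j [ 0.5  0.3 -0.6  1.8  0.2  1.1 -0.2]
roll now -0.03
shift in present axes [0.1 0.1 0.2]
shift after roll [0.1 0.1 0.2]
```

View pics/6w.png

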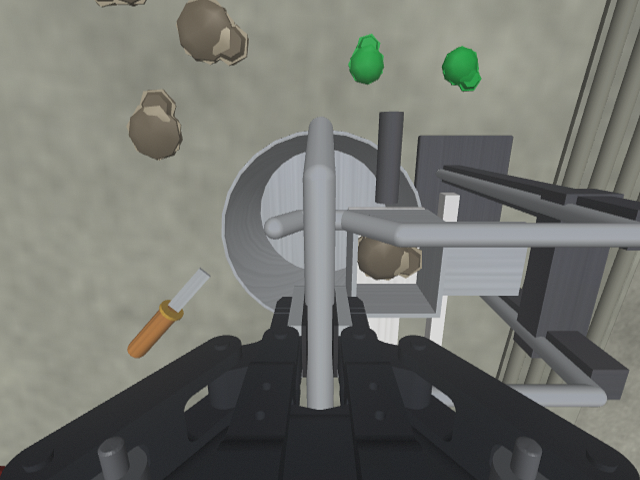

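View pics/6s.png

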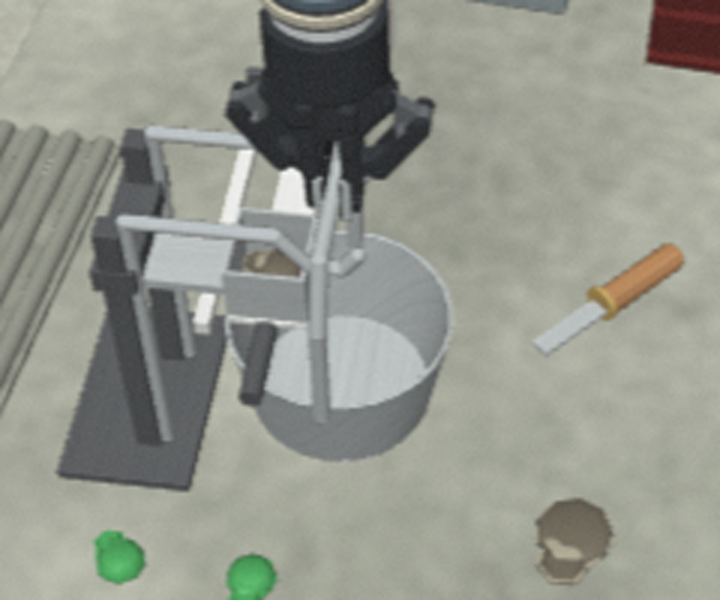

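>>> drive_tool:
  rows:
    - [1,3,1,0,0]
    - [1,4,1,0,0]
    - [1,4,0,0,0]
    - [1,4,0,0,0]
    - [1,3,0,0,0]
    - [1,2,0,0,0]
    - [1,0,0,0,0]
    - [1,0,0,0,0]

```text
time: 11.18
tool_pos: [0.5565, -0.0142, 0.2222]
orientation: [1.141, 1.251, -1.141]
contact_force: [-0.2, -0.6, -3.1]
gripper_width: 0.0099
```

>>> drive_tool:
  rows:
    - [1,1,0,0,0]
    - [1,1,0,0,0]
    - [1,1,0,0,0]
    - [1,0,0,0,0]
    - [1,0,0,0,0]

```text
time: 11.6
tool_pos: [0.5566, -0.0143, 0.2193]
orientation: [1.141, 1.251, -1.141]
contact_force: [-0.4, -0.3, -2.9]
gripper_width: 0.0102
```

```bash
python3 go.py;  python3 - <<'E'
from h import *
D={n:optics.get_image(n) for n in("side","wrist")}
s=D["side"]["color"]
cv2.imwrite("pics/7w.png",D["wrist"]["color"])
cv2.imwrite("pics/7s.png",cv2.resize(s[150:350,180:420],None,fx=3,fy=3,interpolation=cv2.INTER_CUBIC))
E
```

```text
t 11.6 pos [556.6 -14.3 219.3] yaw 5.26 tilt [-1.  0.  0.] w 10.2 F [-0.4 -0.3 -2.9] j [ 0.4  0.3 -0.6  1.8  0.2  1.1 -0.2]
```

View pics/7w.png

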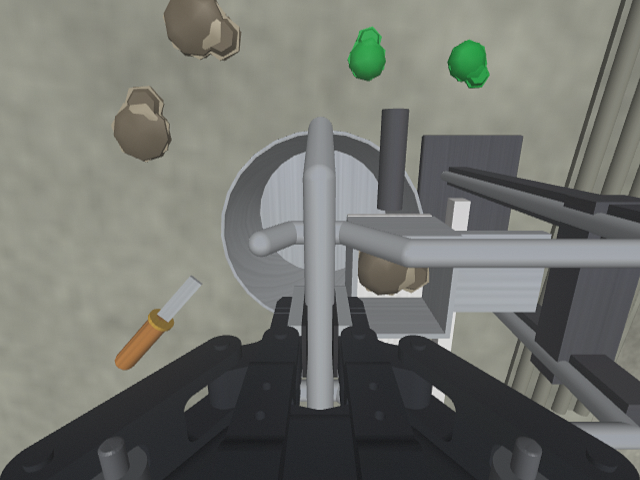

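View pics/7s.png

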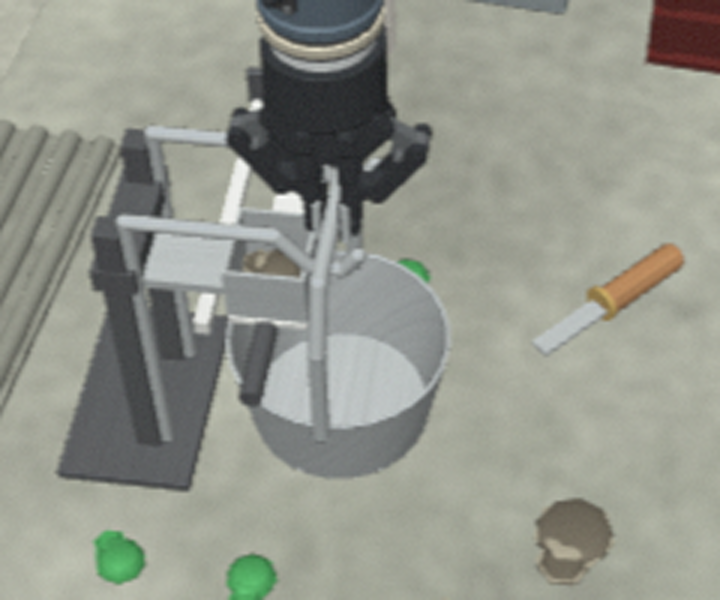

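>>> drive_tool:
  rows:
    - [1,1,0,0,0]
    - [1,1,0,0,0]
    - [1,0,0,0,0]
    - [1,0,0,0,0]

```text
time: 12.03
tool_pos: [0.5568, -0.0142, 0.2178]
orientation: [1.141, 1.251, -1.141]
contact_force: [-1.7, 0.2, 1.2]
gripper_width: 0.01
```

>>> drive_tool:
  rows:
    - [0.8,0,0,0,0]
    - [0.6,0,0,0,0]
    - [0.4,0,0,0,0]
    - [0.4,0,0,0,0]
    - [0.4,0,0,0,0]
    - [0.4,0,0,0,0]
    - [0.4,-5,0,0,0]
    - [0.4,-10,0,0,0]
    - [0.4,-15,0,0,0]
    - [0.4,-20,0,0,0]
    - [0.4,-20,0,0,0]
    - [0.4,-10,0,0,0]

```text
time: 13.03
tool_pos: [0.5578, -0.0138, 0.3008]
orientation: [1.143, 1.247, -1.138]
contact_force: [1.2, 0.9, -0.3]
gripper_width: 0.0513
```

```bash
python3 go.py;  python3 - <<'E'
from h import *
D={n:optics.get_image(n) for n in("side","wrist")}
s=D["side"]["color"]
cv2.imwrite("pics/8w.png",D["wrist"]["color"])
cv2.imwrite("pics/8s.png",cv2.resize(s[150:350,180:420],None,fx=3,fy=3,interpolation=cv2.INTER_CUBIC))
for t in("mark","tab","hook_seat","bail"):
    r={n:[(np.round(r["point"],1).tolist(),round(r["p"],2)) for r in optics.tip_of(t,d)[:2]] for n,d in D.items()};print(t,r)
E
```

```text
t 13.03 pos [557.8 -13.8 300.8] yaw 5.27 tilt [-1.  0.  0.] w 51.3 F [ 1.2  0.9 -0.3] j [ 0.5  0.3 -0.6  1.7  0.2  1.2 -0.1]
mark {'side': [], 'wrist': [([188.5, 284.2], 0.17)]}
tab {'side': [([283.5, 191.3], 0.97)], 'wrist': [([367.4, 371.7], 0.82)]}
hook_seat {'side': [([292.5, 221.1], 0.92), ([336.1, 363.2], 0.64)], 'wrist': []}
bail {'side': [([289.9, 219.9], 0.85), ([292.1, 219.4], 0.49)], 'wrist': [([312.8, 256.9], 0.82), ([368.4, 373.8], 0.46)]}
```

View pics/8w.png

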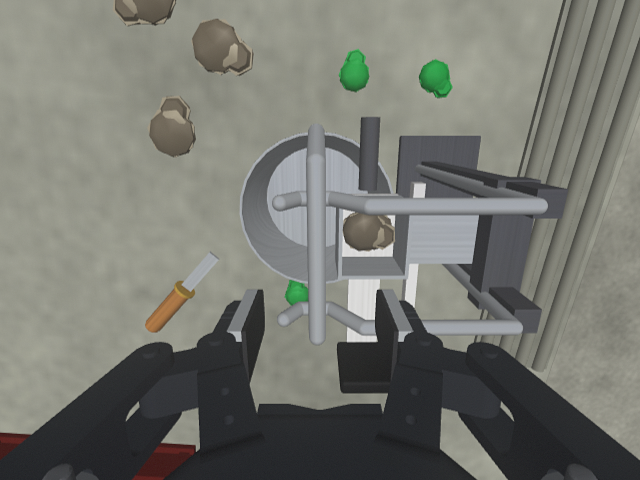

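View pics/8s.png

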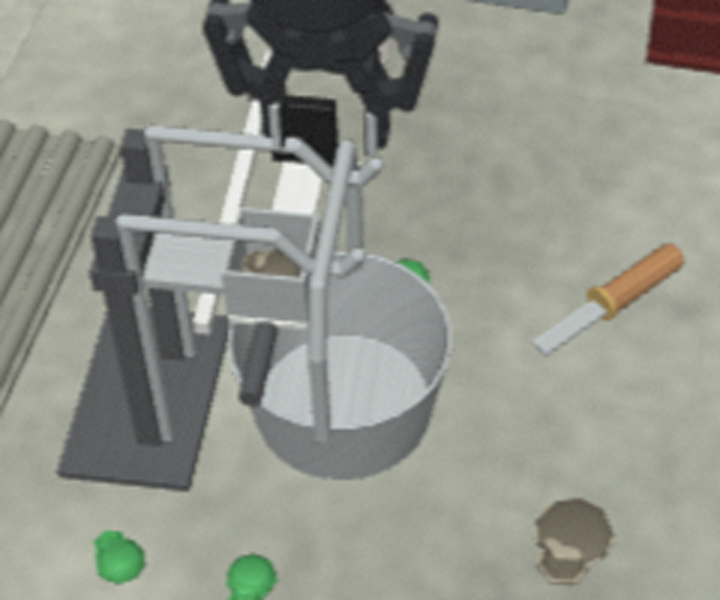

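>>> drive_tool:
  rows:
    - [0.3,0,0,0,7]
    - [0.2,0,0,0,7]
    - [0.2,0,0,0,7]
    - [0.2,0,0,0,7]
    - [0.2,0,0,0,7]
    - [0.2,0,0,0,7]
    - [0.2,0,0,0,7]
    - [0.2,0,0,0,7]
    - [0.2,0,0,0,7]
    - [0.2,0,0,0,7]
    - [0.2,0,0,0,7]
    - [0.2,0,0,0,7]

```text
time: 14.53
tool_pos: [0.5564, -0.0142, 0.2969]
orientation: [2.121, 0.203, -2.122]
contact_force: [0.8, 0.0, 0.1]
gripper_width: 0.0683
```

>>> drive_tool:
  rows:
    - [0.2,0,0,0,6]
    - [0.2,0,0,0,0]

```text
time: 14.7
tool_pos: [0.5564, -0.0141, 0.2969]
orientation: [2.174, 0.098, -2.176]
contact_force: [0.5, 0.0, -0.1]
gripper_width: 0.0687
```

```bash
python3 go.py 610 -138 300 -84.7
```

```text
t 14.7 pos [556.4 -14.1 296.9] yaw -84.82 tilt [-1.  0.  0.] w 68.7 F [ 0.5  0.  -0.1] j [ 0.3  0.2 -0.4  1.7  0.1  1.2 -1.6]
roll now -0.12
shift in present axes [ -3.1 128.2 -42.2]
shift after roll [ -3.1 128.3 -41.9]
```

>>> drive_tool:
  rows:
    - [0.2,0,8,-3,0]
    - [0.2,0,15,-5,0]
    - [0.2,0,20,-7,0]
    - [0.2,0,22,-7,0]
    - [0.2,0,22,-7,0]
    - [0.2,0,20,-7,0]
    - [0.2,0,14,-4,0]
    - [0.2,0,7,-2,0]
    - [0.2,0,0,0,0]
    - [0.2,0,0,0,0]

```text
time: 15.53
tool_pos: [0.61, -0.1375, 0.2971]
orientation: [2.174, 0.101, -2.175]
contact_force: [0.2, 1.3, 0.3]
gripper_width: 0.0688
```

```bash
python3 go.py;  python3 - <<'E'
from h import *
D={n:optics.get_image(n) for n in("side","wrist")}
s=D["side"]["color"]
cv2.imwrite("pics/9w.png",D["wrist"]["color"])
cv2.imwrite("pics/9s.png",cv2.resize(s[130:310,180:380],None,fx=3,fy=3,interpolation=cv2.INTER_CUBIC))
for t in("mark","tab"):
    r={n:[(np.round(r["point"],1).tolist(),round(r["p"],2)) for r in optics.tip_of(t,d)[:2]] for n,d in D.items()};print(t,r)
    for x in r["wrist"]: print(atz(D["wrist"],x[0],.181 if t=="mark" else .19))
E
```

```text
t 15.53 pos [ 610.  -137.5  297.1] yaw -84.71 tilt [-1. -0.  0.] w 68.8 F [0.2 1.3 0.3] j [ 0.4  0.4 -0.3  1.6  0.1  1.2 -1.4]
mark {'side': [([376.5, 392.3], 0.6), ([267.8, 173.1], 0.38)], 'wrist': [([395.7, 173.9], 0.67)]}
[ 0.66196841 -0.18894598  0.181     ]
tab {'side': [([281.8, 188.7], 0.68)], 'wrist': [([324.8, 236.3], 0.81)]}
[ 0.61039375 -0.13990708  0.19      ]
```

View pics/9w.png

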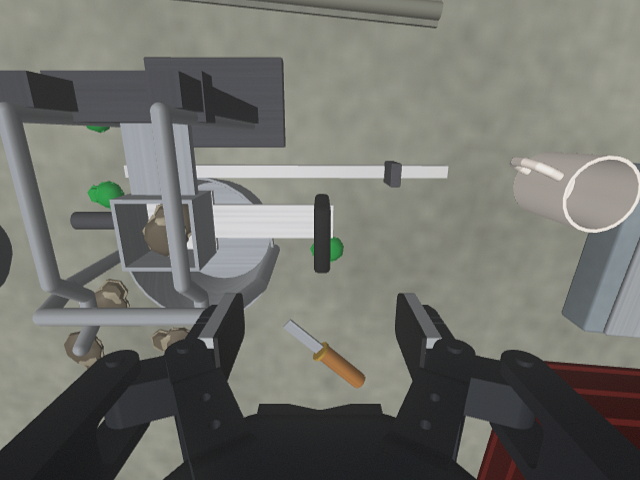

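View pics/9s.png

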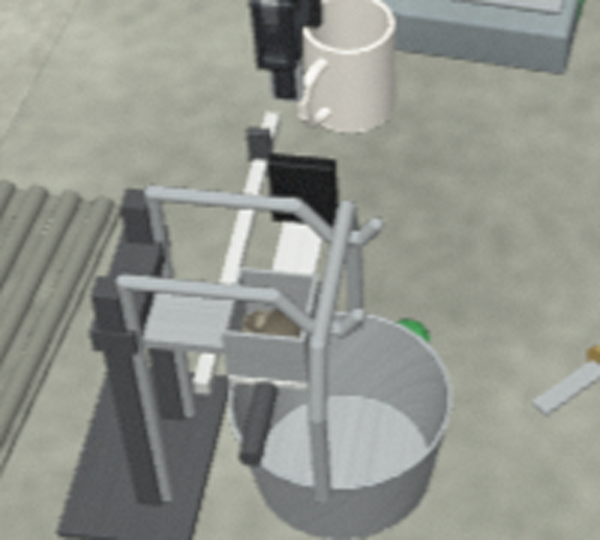

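>>> drive_tool:
  rows:
    - [0.2,8,0,0,0]
    - [0.2,18,0,0,0]
    - [0.2,22,0,0,0]
    - [0.2,22,0,0,0]
    - [0.2,22,0,0,0]
    - [0.2,16,0,0,0]
    - [0.2,10,0,0,0]
    - [0.2,6,0,0,0]
    - [0.2,2,0,0,0]
    - [0.2,0,0,0,0]

```text
time: 16.67
tool_pos: [0.6103, -0.1378, 0.1714]
orientation: [2.175, 0.1, -2.174]
contact_force: [-0.2, 0.3, -0.1]
gripper_width: 0.0684
```

```bash
python3 go.py;  python3 - <<'E'
from h import *
d=optics.get_image("wrist")
cv2.imwrite("pics/10w.png",d["color"]);print(d["mtx"][0][2],d["xyz"])
E
```

```text
t 16.67 pos [ 610.3 -137.8  171.4] yaw -84.73 tilt [-1.  0. -0.] w 68.4 F [-0.2  0.3 -0.1] j [ 0.4  0.5 -0.3  1.7  0.2  1.  -1.5]
319.4018846366598 [ 0.68394461 -0.13024765  0.31437748]
```

View pics/10w.png

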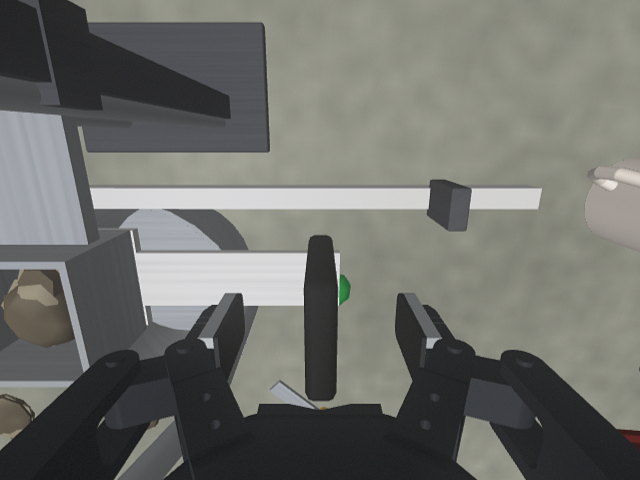

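>>> drive_tool:
  rows:
    - [0.5,0,0,0,0]
    - [0.8,0,0,0,0]
    - [1,0,0,0,0]
    - [1,0,0,0,0]
    - [1,0,0,0,0]
    - [1,0,0,0,0]
    - [1,0,0,0,0]

```text
time: 17.3
tool_pos: [0.6103, -0.1381, 0.1718]
orientation: [2.175, 0.099, -2.174]
contact_force: [-1.3, -1.0, 3.1]
gripper_width: 0.0112
```

```bash
python3 go.py;  python3 - <<'E'
from h import *
d=optics.get_image("wrist")
cv2.imwrite("pics/11w.png",d["color"])
E
```

```text
t 17.3 pos [ 610.3 -138.1  171.8] yaw -84.75 tilt [-1.  0. -0.] w 11.2 F [-1.3 -1.   3.1] j [ 0.4  0.5 -0.3  1.7  0.2  1.  -1.5]
```

View pics/11w.png

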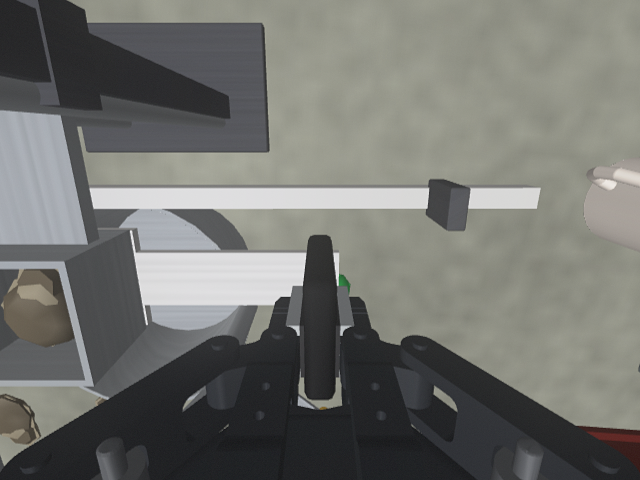

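>>> drive_tool:
  rows:
    - [1,0,2,0,0]
    - [1,0,5,0,0]
    - [1,0,7,0,0]
    - [1,0,8,0,0]
    - [1,0,8,0,0]
    - [1,0,8,0,0]
    - [1,0,7,0,0]
    - [1,0,5,0,0]
    - [1,0,3,0,0]
    - [1,0,0,0,0]
    - [1,0,0,0,0]

```text
time: 18.27
tool_pos: [0.6148, -0.1869, 0.1718]
orientation: [2.174, 0.107, -2.176]
contact_force: [-4.3, 7.3, 6.4]
gripper_width: 0.0114
```

```bash
python3 go.py;  python3 - <<'E'
from h import *
D={n:optics.get_image(n) for n in("side","wrist")}
s=D["side"]["color"]
cv2.imwrite("pics/12w.png",D["wrist"]["color"])
cv2.imwrite("pics/12s.png",cv2.resize(s[130:310,180:380],None,fx=3,fy=3,interpolation=cv2.INTER_CUBIC))
E
```

```text
t 18.27 pos [ 614.8 -186.9  171.8] yaw -84.61 tilt [-1. -0.  0.] w 11.4 F [-4.3  7.3  6.4] j [ 0.5  0.5 -0.3  1.7  0.2  1.  -1.4]
```

View pics/12w.png

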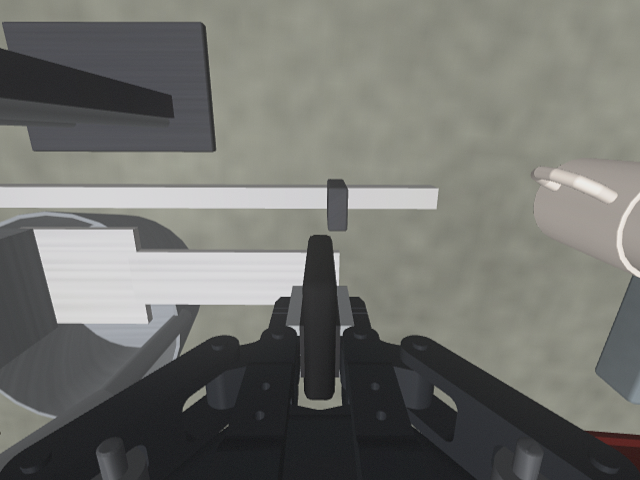

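View pics/12s.png

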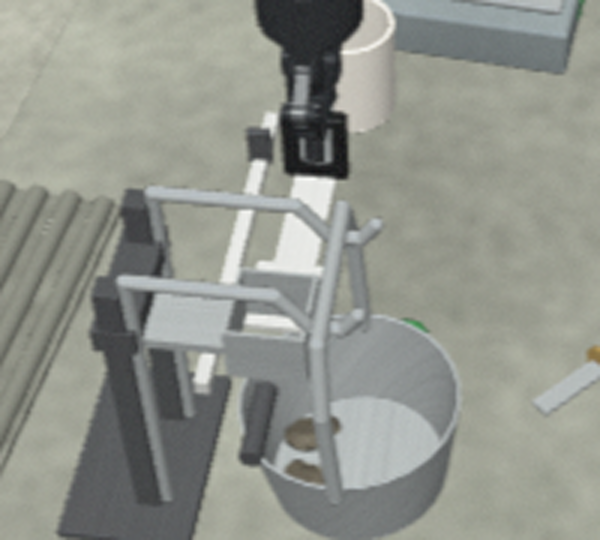

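>>> drive_tool:
  rows:
    - [1,0,3,0,0]
    - [1,0,3,0,0]
    - [1,0,1,0,0]
    - [1,0,0,0,0]
    - [1,0,0,0,0]
    - [1,0,0,0,0]
    - [1,0,0,0,0]
    - [1,0,0,0,0]

```text
time: 19.03
tool_pos: [0.6154, -0.1933, 0.1718]
orientation: [2.174, 0.108, -2.177]
contact_force: [-4.3, 7.7, 6.5]
gripper_width: 0.0107
```

```bash
python3 go.py;  python3 - <<'E'
from h import *
D={n:optics.get_image(n) for n in("side","top","wrist")}
s=D["side"]["color"];w=D["wrist"]["color"]
cv2.imwrite("pics/13w.png",cv2.resize(w[160:310,220:420],None,fx=4,fy=4,interpolation=cv2.INTER_CUBIC))
cv2.imwrite("pics/13s.png",cv2.resize(s[130:310,180:380],None,fx=3,fy=3,interpolation=cv2.INTER_CUBIC))
for t in("mark","tab","oyster_a_mid","bail","hook_seat"):
    print(t,{n:[(np.round(r["point"],1).tolist(),round(r["p"],2)) for r in optics.tip_of(t,d)[:4]] for n,d in D.items()})
E
```

```text
t 19.03 pos [ 615.4 -193.3  171.8] yaw -84.58 tilt [-1. -0.  0.] w 10.7 F [-4.3  7.7  6.5] j [ 0.5  0.5 -0.3  1.7  0.2  1.  -1.4]
mark {'side': [([265.4, 172.7], 0.54)], 'top': [], 'wrist': [([318.7, 207.6], 0.79)]}
tab {'side': [([286.3, 170.8], 0.84)], 'top': [([396.4, 192.4], 0.56)], 'wrist': [([321.3, 319.6], 0.81)]}
oyster_a_mid {'side': [([281.3, 278.1], 0.64)], 'top': [([320.1, 220.2], 0.5)], 'wrist': []}
bail {'side': [([290.7, 222.2], 0.79), ([296.4, 283.2], 0.74)], 'top': [([312.9, 213.5], 0.68)], 'wrist': []}
hook_seat {'side': [([293.4, 219.1], 0.81), ([290.9, 221.6], 0.72), ([279.6, 276.4], 0.69)], 'top': [([313.8, 214.1], 0.88)], 'wrist': []}
```

View pics/13w.png

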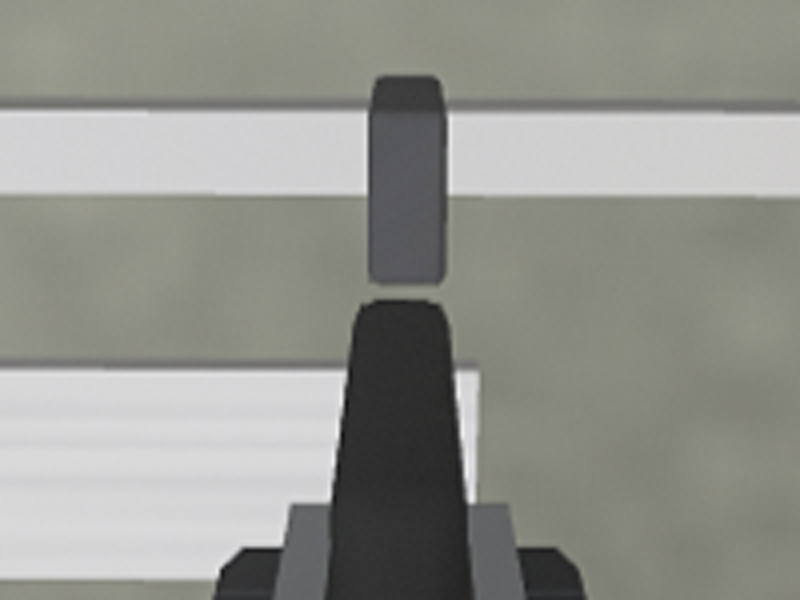

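View pics/13s.png

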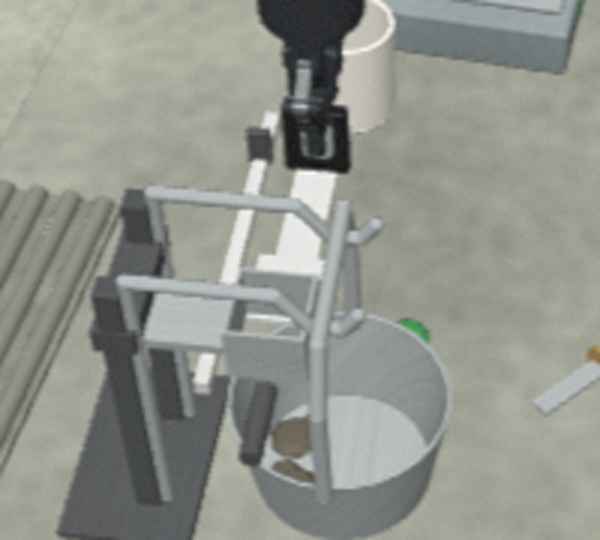

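>>> drive_tool:
  rows:
    - [1,0,0,0,0]
    - [1,0,0,0,0]
    - [1,0,0,0,0]
    - [1,0,0,0,0]
    - [1,0,0,0,0]
    - [1,0,0,0,0]
    - [1,0,0,0,0]
    - [1,0,0,0,0]
    - [1,0,0,0,0]
    - [1,0,0,0,0]
    - [1,0,0,0,0]
    - [1,0,0,0,0]

```text
time: 20.93
tool_pos: [0.6154, -0.1933, 0.1718]
orientation: [2.174, 0.108, -2.177]
contact_force: [-5.3, 7.5, 6.4]
gripper_width: 0.0115
```

```bash
python3 go.py;  python3 - <<'E'
from h import *
D={n:optics.get_image(n) for n in("side","top")}
cv2.imwrite("pics/14s.png",cv2.resize(D["side"]["color"][190:310,220:370],None,fx=5,fy=5,interpolation=cv2.INTER_CUBIC))
cv2.imwrite("pics/14t.png",D["top"]["color"])
E
```

```text
t 20.93 pos [ 615.4 -193.3  171.8] yaw -84.59 tilt [-1. -0.  0.] w 11.5 F [-5.3  7.5  6.4] j [ 0.5  0.5 -0.3  1.7  0.2  1.  -1.4]
```

View pics/14s.png

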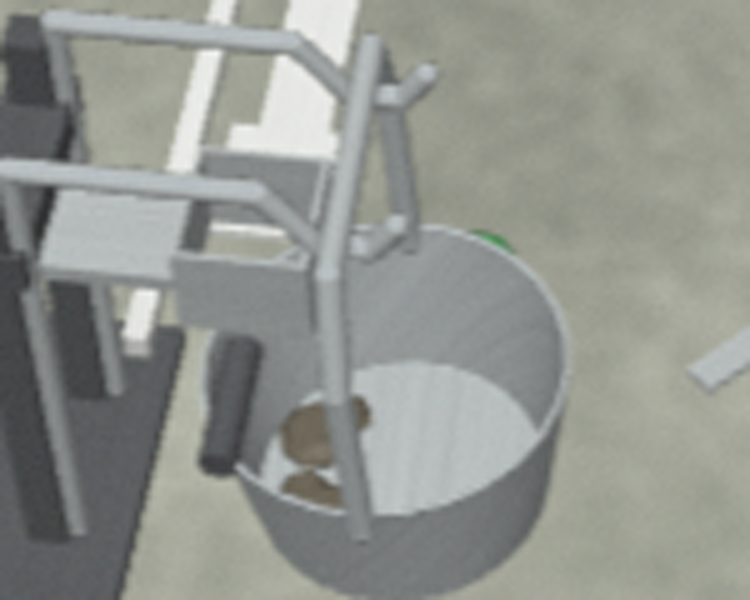

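View pics/14t.png

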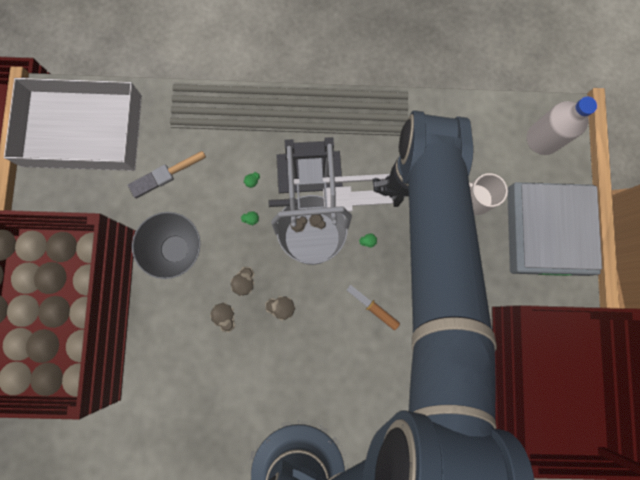

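Both oysters are in the pail, at about (299,223) and (317,222) in the top view, but the pail still swings slightly. I'll let it settle.

>>> drive_tool:
  rows:
    - [1,0,0,0,0]
    - [1,0,0,0,0]
    - [1,0,0,0,0]
    - [1,0,0,0,0]
    - [1,0,0,0,0]
    - [1,0,0,0,0]
    - [1,0,0,0,0]
    - [1,0,0,0,0]
    - [1,0,0,0,0]
    - [1,0,0,0,0]
    - [1,0,0,0,0]
    - [1,0,0,0,0]

```text
time: 22.03
tool_pos: [0.6154, -0.1933, 0.1718]
orientation: [2.174, 0.108, -2.177]
contact_force: [-4.8, 7.8, 5.8]
gripper_width: 0.0113
```

>>> drive_tool:
  rows:
    - [1,0,0,0,0]
    - [1,0,0,0,0]
    - [1,0,0,0,0]
    - [1,0,0,0,0]
    - [1,0,0,0,0]
    - [1,0,0,0,0]
    - [1,0,0,0,0]
    - [1,0,0,0,0]
    - [1,0,0,0,0]
    - [1,0,0,0,0]
    - [1,0,0,0,0]
    - [1,0,0,0,0]

```text
time: 23.03
tool_pos: [0.6154, -0.1933, 0.1718]
orientation: [2.174, 0.108, -2.177]
contact_force: [-4.3, 8.0, 6.6]
gripper_width: 0.0115
```

>>> drive_tool:
  rows:
    - [1,0,0,0,0]
    - [1,0,0,0,0]
    - [1,0,0,0,0]
    - [1,0,0,0,0]
    - [1,0,0,0,0]
    - [1,0,0,0,0]
    - [1,0,0,0,0]
    - [1,0,0,0,0]
    - [1,0,0,0,0]
    - [1,0,0,0,0]
    - [1,0,0,0,0]
    - [1,0,0,0,0]

```text
time: 24.03
tool_pos: [0.6154, -0.1933, 0.1718]
orientation: [2.174, 0.108, -2.177]
contact_force: [-4.9, 7.6, 5.8]
gripper_width: 0.0118
```

```bash
python3 go.py;  python3 - <<'E'
from h import *
f=[]
for i in range(16): # 0.8 s of swing
    d=optics.get_image("side"); f.append(cv2.cvtColor(d["color"],6).astype(float)); 
f=np.array(f)[:,190:310,220:370]
rng=f.max(0)-f.min(0); print("max px change",rng.max(),(rng>25).sum())
cv2.imwrite("pics/15.png",np.hstack([cv2.resize(f[k].astype(np.uint8),None,fx=2.6,fy=2.6) for k in (0,5)]))
d=optics.get_image("wrist");cv2.imwrite("pics/15w.png",cv2.resize(d["color"][160:310,220:420],None,fx=4,fy=4))
E
```

```text
t 24.03 pos [ 615.4 -193.3  171.8] yaw -84.58 tilt [-1. -0.  0.] w 11.8 F [-4.9  7.6  5.8] j [ 0.5  0.5 -0.3  1.7  0.2  1.  -1.4]
max px change 96.0 482
```

View pics/15.png

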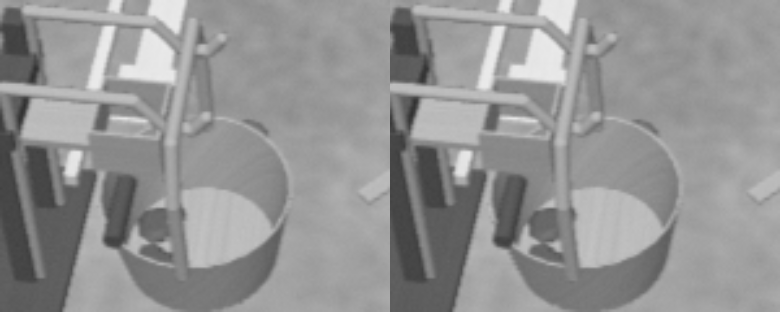

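View pics/15w.png

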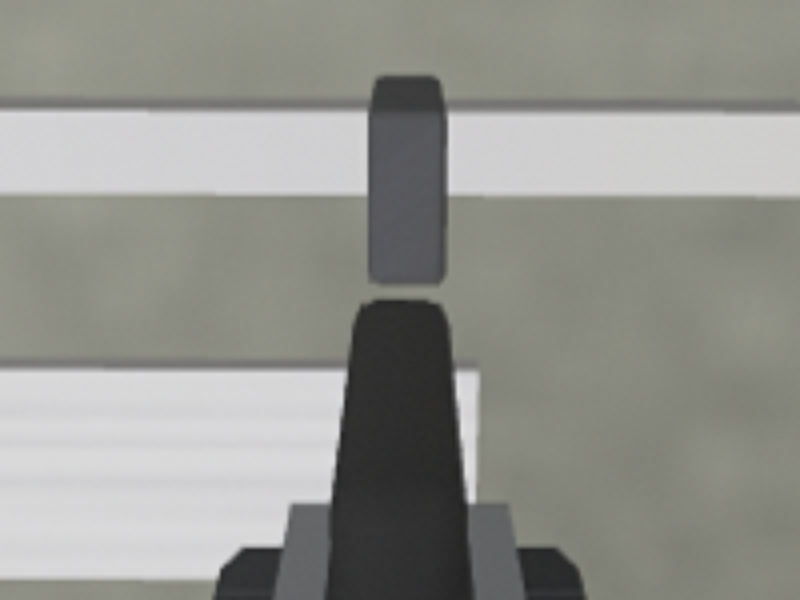

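```bash
python3 -c "
from h import *
print(env.finish_job())"
```

```text
the job is handed in; nothing more can be done
None
```

I hung the pail by its bail in both hooks and let go while the slide was still shut. I then pulled the tab about 55 mm to the clip and handed the job in still gripping it, at about 25 s. `finish_job` gave no verdict, so the checks below are mine.

- **Tab at the clip:** in the last wrist picture the tab and clip line up within about 1 mm. The measured tool force was about 8 N along the slide, and the TCP had not moved for 5 s.
- **Oysters:** both showed lying in the pail in the side and top views. Nothing on the bench appeared moved.
- **Pail not fully still:** over the last 0.8 s before hand-in it was still swinging slightly. I judged the swing by eye to be well under the 0.35 rad limit. The bar stayed in the hook seats.
- **Measurements that disagreed:** side and wrist estimates of the hooks differed by up to about 8 mm. I went by the wrist view and the force change on touching the hooks. The networks' finds for the clip were often low-confidence, so I judged the final pull from the wrist picture instead.

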